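# Zero a coating gauge, then hold it square on the ringed spot of a plaque

## Robot

A 6-joint arm with a two-finger parallel gripper is mounted at the origin on a cart in front of the work surface, level with it; the furniture and walls round the work are solid. World frame = base frame: x ahead of the robot, y to its left, z up, the work surface at z = 0. Lengths are in m, angles in rad, forces in N, time in s.
With the tool pointing down it reaches from about 0.3 to 0.775 m from the base axis. Payload 14.6 kg.
Tool frame: the origin (TCP) lies at the very end of the fingers, on their centre line; the grasp point (between the pads) lies 19 mm behind it; z points along the fingers, y is the line along which they close (so a half turn about z gives the same grasp; the last joint's range is limited). The gripper opens to 94 mm and grips with 3 to 60 N. Pads are 16 mm wide; open, the fingers measure 119 mm over their backs; the gripper's body (75 mm by 177 mm) begins 78 mm behind the grasp point.
Start: joints at [-1.378, 0.3, 1.521, -0, 1.321, -0.067], TCP at [0.141, -0.532, 0.205] pointing down, gripper open.
Joint ranges: [-3.03, 3.03], [-0.79, 2.21], [0.23, 2.52], [-1.04, 4.18], [0, 3.07], [-2.55, 2.55]. Speed limits (rad/s): [2.22, 2.22, 2.57, 3.14, 3.14, 3.14].

## Interface

Orientations are given as [roll, pitch, yaw] about the fixed x, y, z axes, in that order (R = Rz(yaw) Ry(pitch) Rx(roll)).
In Python, from station import * gives the robot as it stands.
- The arm moves only by the tool jog_arm, never from a script. Its argument "rows" is a list of rows, each a list of 3 entries, a list of its own where there are three numbers: the shift along the tool's x, y, z in m, then the turn about the tool's z in degrees, then the finger opening in m, from 0 to 0.094. A call has 1 to 12 rows; each row shifts and turns the commanded pose from where the row before left it, along the tool's axes as they then stand; what a row does not reach is not made up. A row lasts 1/12 s, in which the tool goes at most 41.7 mm and 7.16 degrees, less where a joint would pass 70% of its speed; a pose out of reach is approached as far as the arm can. A call is refused whole if a number of a shift passes 0.0417 or a number of a turn 7.16, either way. A call with a gripper value outside its range is refused whole. The fingers move at their own pace and stop on an object; "squeeze" is the grip in N (left out, the last holds). Time passes only in rows, so rows that do not move let the fingers close. It gives the time, the measured TCP pose, the force, the opening and the grip force at its end, in the units of the state.
- get_obs(): the state, without advancing time (a new reading comes with each control period).
- camera(name): name is "scene" or "top" or "wrist"; returns a dict with "image" (420x560x3 uint8, red, green, blue), "range_z" (420x560 float32, m along the optical axis (not along the pixel's ray), 0 where there is no reading), "K" (3x3 intrinsics, pixels), "world_from_camera" (4x4, takes a point from camera to world coordinates); the wrist camera has in their place "T_tool_cam" (4x4, takes a point from camera to tool coordinates, whose origin is the TCP and whose axes are the flange's). Camera axes: x right, y up, looking along -z (the intrinsics and any distortion apply to the point x, -y, -z); pixel columns grow to the right and rows downward; lengths in m; the calibration is good to about 2 mm. The wrist camera is an equidistant fisheye: a pixel r from the principal point sees the ray r / f radians off the axis. A picture is of the moment at which its call begins: read the wrist's pose just before it.
- hand_in(): hands the job in; it is judged then, once.
Trained networks look in a picture, given as the dict that the camera call returned (one of the last four; its "shot" number tells which), for a name from the list of things; names that differ only in an ending like _2 or _b are one class to them, and where a whole thing is asked for, a point or a joint stands for the part that bears it (a point fixed in the world has none). Each returns a list of dicts, best first, with "p" (0 to 1); they miss things now and then, are a little off and sometimes report something else, mostly with a low value. They report only what shows in the picture. A call takes as long as a camera call. They do not tell look-alikes from the thing itself.
- search_frame(label, picture): "at" ([column, row] as shares, 0 to 1, of the picture: columns of its width, rows of its height, amid what is visible of it).
- spot_point(label, picture): "at" ([column, row] as shares, 0 to 1, of the picture: columns of its width, rows of its height: a listed point, or the origin of a listed thing).
The state is a dict: "time_s": time; "qpos": joint angles; "joint_vel": joint speeds; "tau": joint torques, N m; "ee_pos": TCP position; "eef_rot": TCP orientation; "force": force on the tool from outside, world axes, zero at the start; "moment": the same for the moment, N m; "grip_width": finger opening in m; "grip_force": force on a finger pad.
Only numpy, scipy, OpenCV 4.12 (cv2) and the standard library are available. Lean on these libraries where they do the work, as an engineer would, in place of code of your own. Each camera call takes 0.05 s, during which the arm holds its last target. There are 200 camera calls.

## Task

Take the pen-like coating gauge out of its desk stand, hold it upright and press its spring foot gently on the top of the steel reference disc, near the middle, for about a second to zero it. Then hold it square to the sloping face of the brass plaque with the foot inside the ring mark (not the cross or the square), pressed gently so that the foot is about half way in and not bottomed; finish like that, still holding the gauge there in the gripper. Do not shift the plaque, the disc or the other things on the table.

Things in the scene. Friction and masses are not known exactly. Their poses are not given: they have to be found in the camera images.
- gauge_grip (a point): middle of the grip of the coating gauge, a slim upright hand tool: a grey square grip 24x24 mm, 62 mm long, with a small screen on one flat. Origin on the gauge's axis, 85 mm above the foot's end (foot out), 30 mm above the top of the collar under the grip; z up the gauge, away from the foot; x and y square to the flats.
- gauge: the whole gauge, 121 mm long, 0.13 to 0.21 kg; below the grip a round black collar 32 mm across, 5 mm thick, a steel stem 19 mm across, and a steel spring foot 8 mm across sticking out 14 mm. At the start it hangs upright in the stand by its collar. Origin on the axis at the end of the foot (foot out); axes as at gauge_grip.
- foot_tip (a point): end of the gauge's spring foot, on its axis, moving with the foot; z up the gauge
- foot (a joint): how far the spring foot is pressed into the gauge: 0 out, 0.008 m bottomed. It needs about 1 N to start moving, 3 N at half way and 5 N at the end; rigid beyond that.
- stand: desk stand of the gauge: round black foot 72 mm across, 8 mm thick, with an upright grey tube 40 mm outside, 26 mm inside, its rim 62 mm above the table; fixed to the table. Origin under its centre. The gauge comes out straight up: the stem and foot reach 50 mm below the rim.
- disc_top (a point): centre of the flat top of the steel reference disc, 50 mm across and 25 mm high, 0.4 kg, standing loose on the table; z up
- ring_mark (a point): centre of the ring mark on the plaque's face: a thin dark inlaid circle 24 mm across; z points out of the face, x up the slope, y to the left along the face. The face is smooth and flat there. A cross is 60 mm to the left (+y) of it and a square outline lies lower down the slope.
- plaque: square brass plaque 120x120x8 mm with a raised rim 2.5 mm high, on the tray of a tilting easel that leans it back 10 to 24 degrees, so its face looks up and to the easel's front; stiffly clamped. Origin at the centre of its underside, axes as at ring_mark; the ring mark is at x +18, y -30, z +8 mm.
- easel: the easel's grey foot plate 170x190 mm, fixed to the table, its front facing the robot more or less; origin under its centre. Thin steel arcs at both sides rise to at most 110 mm; the black clamp knobs on them stick out to 110 mm either side.
- beaker: small clear glass beaker, 53x59x67 mm; bystander, origin under its centre
- petri_dish: clear petri dish, 60 mm across, 13 mm high; bystander, origin under its centre
- tweezers: steel tweezers lying flat, 122 mm long; bystander, origin under its centre
- loupe: black eyeglass loupe, 42 mm across, 34 mm high; bystander, origin under its centre
- eraser: eraser in a paper sleeve, 23x52x13 mm; bystander, origin under its centre
- strip_tin: round green tin, 64 mm across, 23 mm high; bystander, origin under its centre
- vial_0: small glass vial with a black cap, 21 mm across, 51 mm high; bystander, origin under its centre
- book_weight: grey metal book weight with a knob, 47 mm across, 41 mm high; bystander, origin under its centre
There are look-alikes about, which are no part of the job. There is more than one size of the gauge; the one meant has the size given above.

How it is judged:
By the outcome, as a careful person would: the job done as asked, in the order asked, and still so for the second after the job is handed in, while the arm keeps its last pose, push and grip.
It also fails if it takes over 45 s, if anything falls off the work surface, if the arm or the gripper's body presses on something with over 40 N, if the wrist force passes 120 N, or if a joint passes its speed limit or range.

## Working session

There is one attempt and no reset: what is moved stays moved. The work goes in short steps, Python scripts to look and compute and a tool call to move; the robot and the scene stay as the last step left them, time stands still between calls to the robot, and variables do not carry over. Pictures are saved under pics/ and viewed, at most 10 in all, crops included, and the job is handed in when it is done.

Besides the shell and the picture viewer there is one more tool, called after "Call:" as name([rows], argument=value, ...), one row to a line, values as JSON. jog_arm: Moves the arm, as the interface text tells. Its arguments: {"type":"object","properties":{"rows":{"type":"array","items":{"type":"array"}},"squeeze":{"type":"number"}},"required":["rows"]}

```bash
mkdir -p pics; ls; cat > h.py <<'E'
import numpy as np, cv2
from station import *
from scipy.spatial.transform import Rotation as Rn
def pts(c):
    z=c["range_z"]; K=c["K"]; v,u=np.mgrid[:z.shape[0],:z.shape[1]]
    p=np.stack([(u-K[0,2])/K[0,0]*z,-(v-K[1,2])/K[1,1]*z,-z],-1)
    T=c["world_from_camera"]; w=p@T[:3,:3].T+T[:3,3]; w[z<=0]=np.nan; return w
def save(n,im): cv2.imwrite("pics/"+n+".png",im[...,::-1])
def look(c,label,P):
    for f in (search_frame,spot_point):
        for d in f(label,c)[:3]:
            u,v=d["at"][0]*560,d["at"][1]*420
            print(label,f.__name__,round(d["p"],2),(int(u),int(v)),P[min(int(v),419),min(int(u),559)].round(3))
E
python3 - <<'E'
from h import *
ims=[]
for n in("scene","top"):
    c=camera(n);P=pts(c);np.savez(n,**{k:np.array(v) for k,v in c.items()})
    print(n,c["K"].round(1).tolist(),c["world_from_camera"].round(3).tolist(),[k for k in c])
    for l in("gauge","gauge_grip","stand","disc_top","ring_mark","easel"): look(c,l,P)
    save(n,cv2.resize(c["image"],(800,600),interpolation=cv2.INTER_CUBIC))
print(get_obs())
E
```

```text
pics
scene [[445.6, 0.0, 280.8], [0.0, 445.6, 202.7], [0.0, 0.0, 1.0]] [[0.461, 0.526, -0.715, -0.472], [-0.888, 0.267, -0.376, -0.519], [-0.007, 0.808, 0.59, 0.89], [0.0, 0.0, 0.0, 1.0]] ['image', 'range_z', 'K', 'world_from_camera', 'shot']
gauge call 0.88 (351, 255) [ 0.364 -0.284  0.1  ]
gauge call 0.8 (328, 240) [ 0.391 -0.208  0.101]
gauge call 0.7 (360, 234) [ 0.464 -0.274  0.093]
gauge call 0.8 (327, 265) [nan nan nan]
gauge call 0.77 (348, 279) [ 0.375 -0.28   0.001]
gauge call 0.5 (357, 254) [ 0.454 -0.276  0.026]
gauge_grip call 0.83 (326, 239) [ 0.387 -0.204  0.106]
gauge_grip call 0.62 (363, 233) [ 0.462 -0.283  0.101]
gauge_grip call 0.56 (351, 216) [ 0.57  -0.212  0.06 ]
gauge_grip call 0.94 (325, 234) [ 0.389 -0.2    0.12 ]
gauge_grip call 0.74 (352, 248) [ 0.364 -0.284  0.124]
gauge_grip call 0.63 (360, 231) [ 0.456 -0.275  0.11 ]
stand call 0.86 (363, 257) [ 0.461 -0.292  0.016]
stand call 0.72 (360, 260) [ 0.455 -0.286  0.007]
disc_top call 0.79 (305, 232) [ 0.476 -0.103  0.026]
disc_top call 0.76 (307, 231) [ 0.481 -0.107  0.027]
ring_mark call 0.54 (248, 193) [0.
[... 1598 characters left out ...]
 (212, 213) [0.51  0.185 0.055]
{'time_s': 1.3, 'qpos': array([-1.37760198e+00,  2.99925018e-01,  1.52102598e+00,  4.94940465e-06,
        1.32069316e+00, -6.66014169e-02]), 'joint_vel': array([ 0.00018255, -0.00096387, -0.00042673, -0.00046082, -0.00076023,
       -0.00110341]), 'tau': array([-5.14802468e-04, -5.31669509e+01, -3.52917230e+01,  7.08945352e-02,
        2.12280516e-02, -5.00382328e-05]), 'ee_pos': array([ 0.14127973, -0.53152512,  0.20542085]), 'eef_rot': array([-3.14154158e+00, -8.21275869e-06,  2.59794535e-01]), 'force': array([0.32616789, 0.40354738, 0.18865531]), 'moment': array([-0.00765682,  0.02100987, -0.03015887]), 'grip_force': 0.0, 'grip_width': 0.09371972176726888}
```

View pics/scene.png

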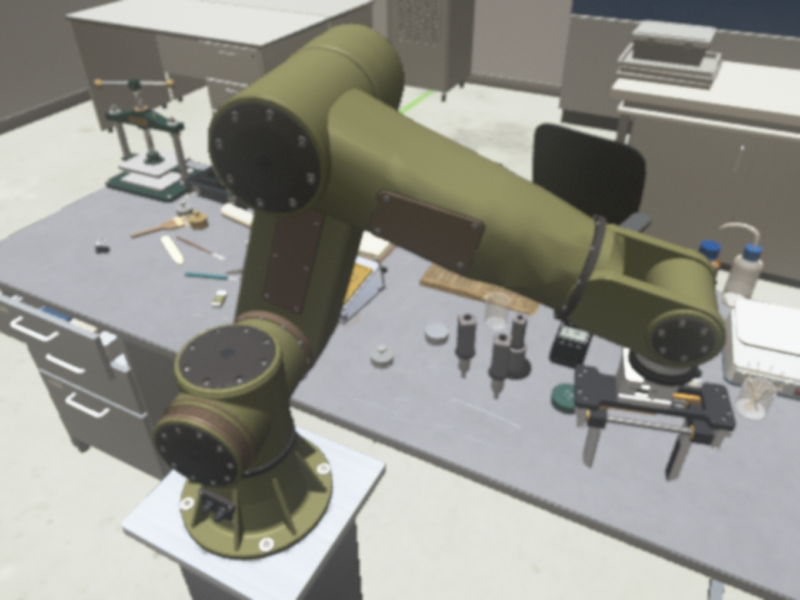

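View pics/top.png

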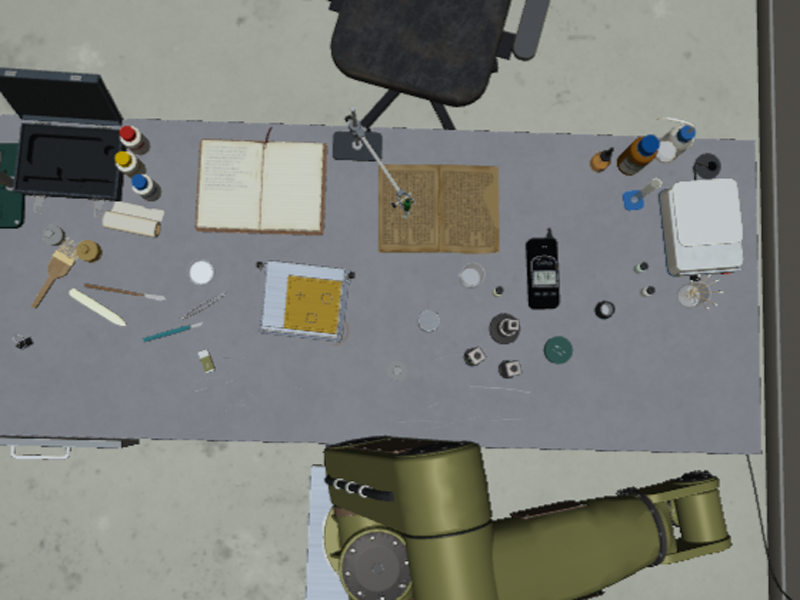

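Scene view: three gauge-like tools, of which the one in the round stand is at about (518,345) and the two loose ones are at (466,340) and (500,365). The disc is at (437,332). Top view: stand gauge at (507,326), disc at (428,320). The plaque is at (313,304), with the cross at (300,296), the ring at (325,297) and the square at (312,318).

```bash
cat > m.py <<'E'
from h import *
for n in("scene","top"):
    c=dict(np.load(n+".npz"));P=pts(c);X,Y,Z=P[...,0],P[...,1],P[...,2]
    # plaque plane
    m=(abs(X-.515)<.04)&(abs(Y-.17)<.04)&(Z>.02)&(Z<.11); q=P[m]
    for _ in range(5):
        ce=q.mean(0);nv=np.linalg.svd(q-ce,full_matrices=False)[2][2];nv*=np.sign(nv[2]);r=(P[m]-ce)@nv;q=P[m][abs(r)<.003]
    print(n,"plane n",nv.round(4),"tilt",np.degrees(np.arccos(nv[2])).round(2),"az",np.degrees(np.arctan2(nv[1],nv[0])).round(1),"c",ce.round(4),len(q),r.std().round(4))
    m=(abs(X-.487)<.045)&(abs(Y+.1)<.045)&(Z>.019)&(Z<.032);q=P[m];print(" disc",len(q),q.min(0).round(3),q.max(0).round(3),np.median(q,0).round(4))
    for g in((.467,-.267),(.375,-.262),(.402,-.188)):
        m=(np.hypot(X-g[0],Y-g[1])<.035)&(Z>.08);q=P[m];zt=np.percentile(q[:,2],90);t=q[q[:,2]>zt-.006]
        print(" gauge",g,len(q),"ztop",zt.round(4),len(t),t.mean(0).round(4),t.min(0).round(3),t.max(0).round(3))
    m=(abs(X-.47)<.15)&(abs(Y+.26)<.03)
    print(" table z",np.nanmedian(Z[(abs(X-.4)<.03)&(abs(Y+.05)<.06)]).round(4))
c=dict(np.load("top.npz"));a=c["image"][180:290,170:390];save("topcrop",cv2.resize(a,(800,400),interpolation=cv2.INTER_CUBIC))
E
python3 m.py
```

```text
scene plane n [-0.235   0.1204  0.9645] tilt 15.31 az 152.9 c [0.5402 0.134  0.067 ] 19 0.0015
 disc 148 [ 0.455 -0.125  0.019] [ 0.509 -0.077  0.029] [ 0.4812 -0.1018  0.0242]
 gauge (0.467, -0.267) 180 ztop 0.1295 58 [ 0.4686 -0.2779  0.1286] [ 0.457 -0.289  0.124] [ 0.487 -0.265  0.135]
 gauge (0.375, -0.262) 333 ztop 0.1504 103 [ 0.3734 -0.2759  0.1496] [ 0.359 -0.291  0.144] [ 0.396 -0.259  0.158]
 gauge (0.402, -0.188) 333 ztop 0.1502 92 [ 0.3974 -0.1982  0.1497] [ 0.382 -0.214  0.145] [ 0.421 -0.179  0.156]
 table z -0.0042
top plane n [-0.2461  0.008   0.9692] tilt 14.25 az 178.1 c [0.516  0.1682 0.059 ] 323 0.004
 disc 144 [ 0.461 -0.123  0.019] [ 0.508 -0.077  0.031] [ 0.4847 -0.0998  0.0237]
 gauge (0.467, -0.267) 86 ztop 0.132 36 [ 0.4735 -0.2763  0.1299] [ 0.462 -0.289  0.126] [ 0.484 -0.266  0.137]
 gauge (0.375, -0.262) 137 ztop 0.1535 56 [ 0.3776 -0.2738  0.1515] [ 0.361 -0.289  0.148] [ 0.394 -0.26   0.16 ]
 gauge (0.402, -0.188) 126 ztop 0.1528 71 [ 0.4025 -0.197   0.1507] [ 0.386 -0.216  0.147] [ 0.419 -0.179  0.16 ]
 table z -0.001
```

View pics/topcrop.png

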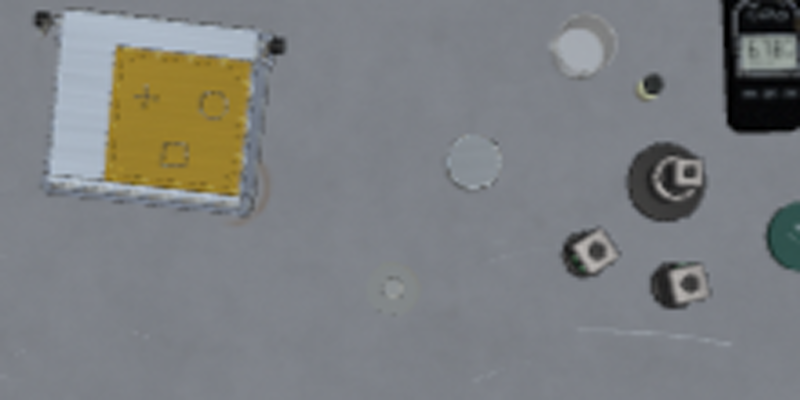

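The gauge in the stand tops out at z≈0.13, which is the stated size; the loose ones reach 0.15. The disc is about 50 mm across at (0.484,-0.100), top at 0.025. The plaque tilts about 14–15°. Moving above the gauge.

Call:
jog_arm([
  [[0.032,-0.0135,-0.004],0,0.094],
  [[0.032,-0.0135,-0.004],0,0.094],
  [[0.032,-0.0135,-0.004],0,0.094],
  [[0.032,-0.0135,-0.004],0,0.094],
  [[0.032,-0.0135,-0.004],0,0.094],
  [[0.032,-0.0135,-0.004],0,0.094],
  [[0.032,-0.0135,-0.004],0,0.094],
  [[0.032,-0.0135,-0.004],0,0.094],
  [[0.032,-0.0135,-0.004],0,0.094],
  [[0.032,-0.0135,-0.004],0,0.094],
  [[0.032,-0.0135,-0.004],0,0.094],
  [[0.032,-0.0135,-0.004],0,0.094],
], squeeze=20)

```text
time_s: 2.3
ee_pos: [0.472, -0.275, 0.2538]
eef_rot: [3.141, -0.0, 0.26]
force: [0.2, -1.4, 0.4]
grip_width: 0.0942
grip_force: 0.0
```

Call:
jog_arm([
  [[0,0,0],5,0.094],
  [[0,0,0],5,0.094],
  [[0,0,0],5,0.094],
  [[0,0,0],0,0.094],
])

```text
time_s: 2.63
ee_pos: [0.4709, -0.2761, 0.2534]
eef_rot: [-3.142, 0.0, -0.006]
force: [0.6, -0.1, 0.3]
grip_width: 0.0936
grip_force: 0.0
```

```bash
cat >> h.py <<'E'
def wrist():
    o=get_obs(); c=camera("wrist"); z=c["range_z"]; K=c["K"]; v,u=np.mgrid[:z.shape[0],:z.shape[1]]
    a=(u-K[0,2])/K[0,0]; b=(v-K[1,2])/K[1,1]; th=np.hypot(a,b); s=np.where(th>1e-6,np.tan(np.minimum(th,1.5))/np.maximum(th,1e-6),1)
    p=np.stack([a*s*z,-b*s*z,-z],-1); T=c["T_tool_cam"]; t=p@T[:3,:3].T+T[:3,3]
    t[(z<=0)|(th>1.45)]=np.nan
    R=Rn.from_euler("xyz",o["eef_rot"]).as_matrix(); w=t@R.T+o["ee_pos"]
    return o,c,t,w
E
python3 - <<'E'
from h import *
o,c,t,w=wrist(); print(o["ee_pos"].round(4),o["eef_rot"].round(4),o["time_s"],c["K"].round(1).tolist(),c["T_tool_cam"].round(3).tolist())
for l in("gauge_grip","stand"): look(c,l,w)
X,Y,Z=w[...,0],w[...,1],w[...,2]
m=(np.hypot(X-.471,Y+.277)<.03)&(Z>.12)&(Z<.145); q=w[m]; print(len(q),np.median(q,0).round(4))
r=cv2.minAreaRect((q[:,:2]*1000).astype(np.float32)); print(r)
m=(np.hypot(X-.471,Y+.277)<.04)&(abs(Z-.062)<.006);print("rim",m.sum(),np.nanmean(w[m],0))
save("w1",c["image"])
E
```

```text
[ 0.4709 -0.2761  0.2534] [-3.1415e+00  1.0000e-04 -5.7000e-03] 2.6333 [[325.2, 0.0, 277.5], [0.0, 325.2, 202.9], [0.0, 0.0, 1.0]] [[0.0, 0.958, 0.286, 0.083], [1.0, -0.0, -0.0, -0.0], [-0.0, 0.286, -0.958, -0.179], [0.0, 0.0, 0.0, 1.0]]
gauge_grip call 0.76 (278, 182) [ 0.484 -0.277  0.129]
gauge_grip call 0.74 (280, 273) [ 0.396 -0.278  0.146]
gauge_grip call 0.62 (212, 243) [ 0.417 -0.206  0.121]
gauge_grip call 0.78 (209, 248) [ 0.418 -0.206  0.135]
gauge_grip call 0.66 (278, 269) [ 0.397 -0.276  0.14 ]
stand call 0.64 (277, 165) [ 0.49  -0.276  0.064]
stand call 0.64 (277, 172) [ 0.487 -0.276  0.092]
609 [ 0.477  -0.2776  0.1289]
((475.71728515625, -277.7266540527344), (23.738719940185547, 23.504613876342773), 89.74616241455078)
rim 327 [ 0.48296775 -0.27676792  0.06302075]
```

View pics/w1.png

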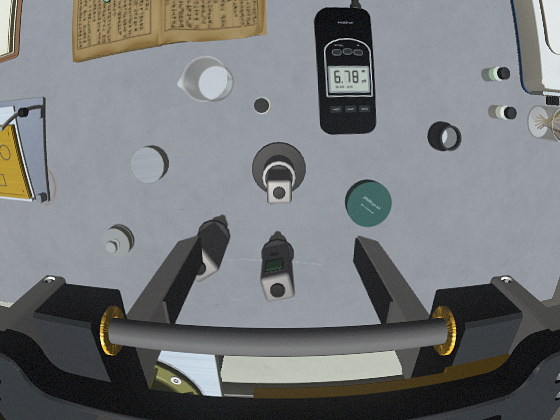

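The wrist view shows the gauge in the stand at (279,187), square to the tool, at world (0.4755,-0.2775). I'll go down and grip it at mid-grip.

Call:
jog_arm([
  [[0.0047,0.0015,0],0,0.06],
  [[0,0,0.03],0,0.06],
  [[0,0,0.03],0,0.06],
  [[0,0,0.03],0,0.06],
  [[0,0,0.03],0,0.06],
  [[0,0,0.03],0,0.06],
  [[0,0,0.025],0,0.06],
  [[0,0,0],0,0.06],
  [[0,0,0],0,0.0],
  [[0,0,0],0,0.0],
  [[0,0,0],0,0.0],
  [[0,0,0],0,0.0],
], squeeze=20)

```text
time_s: 3.88
ee_pos: [0.4762, -0.2783, 0.0801]
eef_rot: [3.14, -0.002, -0.002]
force: [-0.0, 0.1, 1.1]
grip_width: 0.0368
grip_force: 0.0
```

Call:
jog_arm([
  [[0,0,0],0,0.0],
  [[0,0,0],0,0.0],
  [[0,0,0],0,0.0],
  [[0,0,0],0,0.0],
])

```text
time_s: 4.22
ee_pos: [0.4757, -0.278, 0.0792]
eef_rot: [3.141, -0.001, -0.002]
force: [-1.6, 1.4, 5.8]
grip_width: 0.0242
grip_force: 20.0
```

Call:
jog_arm([
  [[0,0,-0.015],0,0.0],
  [[0,0,-0.025],0,0.0],
  [[0,0,-0.03],0,0.0],
  [[0,0,0],0,0.0],
  [[0.002,-0.025,0],0,0.0],
  [[0.002,-0.035,0],0,0.0],
  [[0.002,-0.035,0],0,0.0],
  [[0.002,-0.035,0],0,0.0],
  [[0,-0.032,0],0,0.0],
  [[0,-0.016,0],0,0.0],
  [[0,0,0],0,0.0],
  [[0,0,0],0,0.0],
])

```text
time_s: 5.22
ee_pos: [0.4838, -0.0994, 0.1482]
eef_rot: [3.142, 0.0, -0.0]
force: [-0.3, -1.2, -0.8]
grip_width: 0.0241
grip_force: 20.0
```

```bash
python3 - <<'E'
from h import *
o,c,t,w=wrist(); print(o["ee_pos"].round(4),o["eef_rot"].round(4),o["time_s"],o["force"].round(2))
for l in("foot_tip","disc_top","gauge_grip"): look(c,l,w)
X,Y,Z=w[...,0],w[...,1],w[...,2]
m=(np.hypot(X-.484,Y+.1)<.04)&(abs(Z-.025)<.006);q=w[m]; print(cv2.minEnclosingCircle((q[:,:2]*1000).astype(np.float32)),q.mean(0),len(q))
save("w2",c["image"])
c=camera("scene");P=pts(c)
for l in("foot_tip","disc_top"): look(c,l,P)
save("s2",cv2.resize(c["image"][130:310,230:470],(800,600),interpolation=cv2.INTER_CUBIC))
E
```

```text
[ 0.4838 -0.0994  0.1482] [ 3.1415e+00  3.0000e-04 -4.0000e-04] 5.2167 [-0.32 -1.21 -0.8 ]
foot_tip call 0.52 (421, 270) [ 0.383 -0.275 -0.   ]
foot_tip call 0.47 (418, 271) [ 0.382 -0.271  0.   ]
foot_tip call 0.39 (362, 254) [ 0.409 -0.196  0.   ]
disc_top call 0.59 (276, 194) [ 0.486 -0.098  0.026]
gauge_grip call 0.98 (279, 269) [ 0.496 -0.1    0.195]
gauge_grip call 0.98 (378, 281) [ 0.418 -0.191  0.079]
gauge_grip call 0.93 (447, 304) [ 0.393 -0.265  0.09 ]
gauge_grip call 0.96 (274, 266) [ 0.494 -0.098  0.189]
gauge_grip call 0.92 (391, 312) [ 0.517 -0.129  0.26 ]
gauge_grip call 0.3 (43, 166) [0.527 0.135 0.063]
((487.4166564941406, -99.86978912353516), 24.9167423248291) [ 0.48860055 -0.09988622  0.02490947] 1929
foot_tip call 0.48 (173, 191) [ 0.501  0.422 -0.003]
disc_top call 0.5 (304, 229) [ 0.488 -0.094  0.025]
disc_top call 0.71 (306, 229) [ 0.49  -0.1    0.026]
disc_top call 0.19 (173, 190) [0.502 0.422 0.   ]
```

View pics/w2.png

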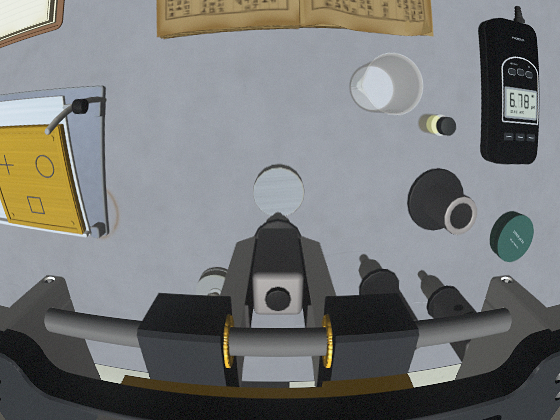

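View pics/s2.png

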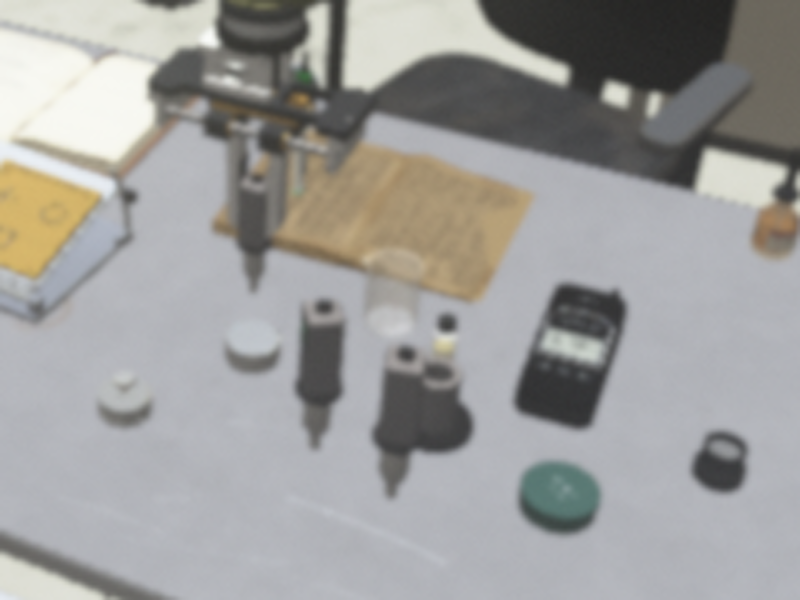

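Wrist view: the gauge hangs straight, with its top at (278,293), and the disc just ahead at (278,192), world (0.487,-0.100). The ring shows on the plaque at (45,167). Lowering to just above the disc.

Call:
jog_arm([
  [[0.003,0,0.015],0,0.0],
  [[0,0,0.02],0,0.0],
  [[0,0,0.015],0,0.0],
  [[0,0,0.0],0,0.0],
  [[0,0,0.0],0,0.0],
  [[0,0,0.0],0,0.0],
])

```text
time_s: 6.32
ee_pos: [0.4873, -0.1, 0.0994]
eef_rot: [3.141, -0.001, -0.002]
force: [-0.3, -0.8, -1.4]
grip_width: 0.0237
grip_force: 20.0
```

Call:
jog_arm([
  [[0,0,0.002],0,0.0],
  [[0,0,0.002],0,0.0],
  [[0,0,0.002],0,0.0],
  [[0,0,0.0],0,0.0],
  [[0,0,0],0,0.0],
])

```text
time_s: 6.73
ee_pos: [0.4868, -0.0999, 0.0925]
eef_rot: [-3.142, 0.0, -0.002]
force: [-0.9, -0.4, -0.8]
grip_width: 0.0237
grip_force: 20.0
```

Call:
jog_arm([
  [[0,0,0.002],0,0.0],
  [[0,0,0.0],0,0.0],
  [[0,0,0],0,0.0],
])

```text
time_s: 6.98
ee_pos: [0.487, -0.0999, 0.0906]
eef_rot: [3.142, -0.0, -0.002]
force: [1.4, -0.5, 0.4]
grip_width: 0.0241
grip_force: 20.0
```

Call:
jog_arm([
  [[0,0,0.0015],0,0.0],
  [[0,0,0.0015],0,0.0],
  [[0,0,0],0,0.0],
  [[0,0,0],0,0.0],
])

```text
time_s: 7.32
ee_pos: [0.487, -0.0999, 0.0875]
eef_rot: [3.142, -0.0, -0.002]
force: [0.5, -0.1, 2.8]
grip_width: 0.0238
grip_force: 20.0
```

Call:
jog_arm([
  [[0,0,0],0,0.0],
  [[0,0,0],0,0.0],
  [[0,0,0],0,0.0],
  [[0,0,0],0,0.0],
])

```text
time_s: 7.65
ee_pos: [0.4869, -0.0999, 0.0876]
eef_rot: [3.141, -0.0, -0.002]
force: [-0.5, -0.4, 1.8]
grip_width: 0.0241
grip_force: 20.0
```

Call:
jog_arm([
  [[0,0,0],0,0.0],
  [[0,0,0],0,0.0],
  [[0,0,0],0,0.0],
  [[0,0,0],0,0.0],
])

```text
time_s: 7.98
ee_pos: [0.4869, -0.0999, 0.0875]
eef_rot: [3.141, -0.0, -0.002]
force: [1.1, -0.9, 2.5]
grip_width: 0.0237
grip_force: 20.0
```

```bash
python3 - <<'E'
from h import *
f=[]
for i in range(5):
    o,c,t,w=wrist(); f.append(o["force"])
print(o["ee_pos"].round(4),o["time_s"],np.mean(f,0),np.array(f)[:,2])
X,Y,Z=w[...,0],w[...,1],w[...,2]
m=(np.hypot(X-.487,Y+.1)<.035)&(abs(Z-.025)<.003);q=w[m]; print(cv2.minEnclosingCircle((q[:,:2]*1000).astype(np.float32)))
c=camera("scene");P=pts(c);save("s3",cv2.resize(c["image"][170:260,260:380],(800,600),interpolation=cv2.INTER_CUBIC))
E
```

```text
[ 0.4869 -0.0999  0.0875] 8.1833 [ 1.46210504 -0.61924603  2.19965122] [2.46681715 1.44184036 2.23280292 2.47781564 2.37898004]
((487.65020751953125, -99.98765563964844), 24.801708221435547)
```

View pics/s3.png

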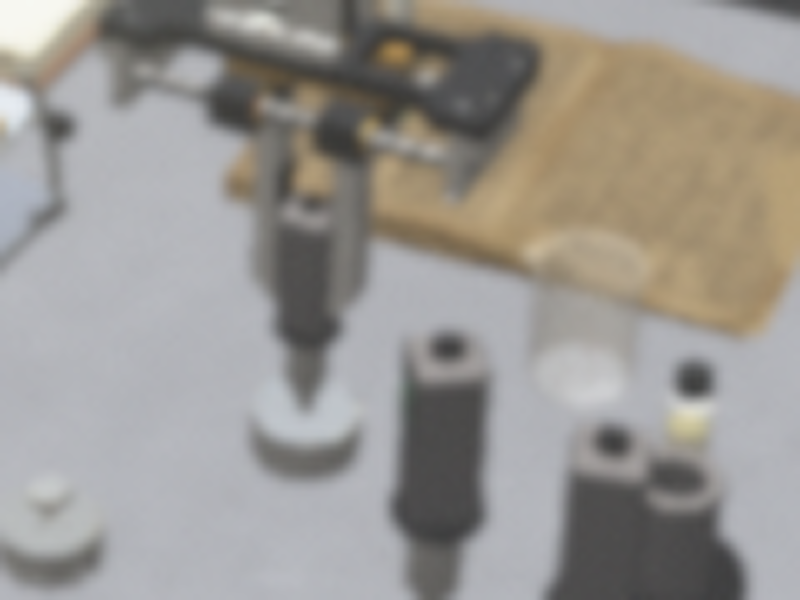

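The foot sits on the disc centre (~(305,410)), gauge upright, at about 3.3 N. After a slightly longer dwell I'll lift. The jog cannot tilt the tool, so I'll swivel the gauge between the pads against the fixed stand's bore.

Call:
jog_arm([
  [[0,0,0],0,0.0],
  [[0,0,0],0,0.0],
  [[0,0,0],0,0.0],
  [[0,0,0],0,0.0],
  [[0,0,-0.01],0,0.0],
  [[0,0,-0.025],0,0.0],
  [[0,0,-0.0255],0,0.0],
])

```text
time_s: 8.87
ee_pos: [0.4857, -0.0995, 0.1482]
eef_rot: [-3.141, 0.004, -0.002]
force: [0.8, -0.7, -1.0]
grip_width: 0.0243
grip_force: 20.0
```

Call:
jog_arm([
  [[-0.0012,0.02,0],0,0.0],
  [[-0.002,0.033,0],0,0.0],
  [[-0.002,0.033,0],0,0.0],
  [[-0.002,0.033,0],0,0.0],
  [[-0.002,0.033,0],0,0.0],
  [[-0.002,0.018,0],0,0.0],
  [[0,0.008,0],0,0.0],
  [[0,0,0],0,0.0],
  [[0,0,0],0,0.0],
])

```text
time_s: 9.62
ee_pos: [0.4751, -0.277, 0.1479]
eef_rot: [-3.141, 0.001, -0.002]
force: [-0.9, 0.3, -2.8]
grip_width: 0.0237
grip_force: 20.0
```

```bash
cat >> h.py <<'E'
def gtilt():
    o,c,t,w=wrist()
    # +x flat of grip in tool frame
    m=(abs(t[...,1])<.010)&(t[...,0]>-.06)&(t[...,0]<.035)&(t[...,2]>-.065)&(t[...,2]<.012)
    q=t[m]; q=q[~np.isnan(q[:,0])]; best=None; rng=np.random.default_rng(0)
    for _ in range(400):
        a=q[rng.choice(len(q),3,False)]; n=np.cross(a[1]-a[0],a[2]-a[0]); s=np.linalg.norm(n)
        if s<1e-6: continue
        n/=s
        if abs(n[0])<.8: continue
        k=abs((q-a[0])@n)<.0008
        if best is None or k.sum()>best.sum(): best=k
    p=q[best]; ce=p.mean(0); n=np.linalg.svd(p-ce,full_matrices=False)[2][2]; n*=np.sign(n[0])
    print("t",round(o["time_s"],2),"ee",o["ee_pos"].round(4),"yaw",np.degrees(o["eef_rot"][2]).round(2),"flat n",n.round(3),"tilt",np.degrees(np.arctan2(-n[2],n[0])).round(2),"c",ce.round(4),len(p),len(q),"z",p[:,2].min().round(3),p[:,2].max().round(3),"F",o["force"].round(1))
    return o,c,t,w,n,ce
E
python3 - <<'E'
from h import *
o,c,t,w,n,ce=gtilt(); look(c,"stand",w)
X,Y,Z=w[...,0],w[...,1],w[...,2]
m=(np.hypot(X-.476,Y+.278)<.05)&(abs(Z-.004-.004)<.003);q=w[m];print("foot",cv2.minEnclosingCircle((q[:,:2]*1000).astype(np.float32)),len(q))
m=(np.hypot(X-.476,Y+.278)<.035)&(abs(Z-.062)<.003);q=w[m];print("rim",cv2.minEnclosingCircle((q[:,:2]*1000).astype(np.float32)),len(q))
E
```

```text
t 9.62 ee [ 0.4751 -0.277   0.1479] yaw -0.12 flat n [ 1.     0.002 -0.006] tilt 0.35 c [ 0.011   0.     -0.0249] 1814 3536 z -0.051 0.012 F [-0.9  0.3 -2.8]
stand call 0.83 (277, 190) [ 0.49  -0.277  0.061]
stand call 0.71 (277, 190) [ 0.49  -0.277  0.061]
foot ((474.45703125, -277.19891357421875), 35.8804931640625) 1981
rim ((475.3719177246094, -277.35003662109375), 19.89183235168457) 736
```

```bash
cat >> h.py <<'E'
def brass(c,P):
    h=cv2.cvtColor(c["image"],cv2.COLOR_RGB2HSV); m=(h[...,0]>12)&(h[...,0]<32)&(h[...,1]>140)
    m&=(np.hypot(P[...,0]-.515,P[...,1]-.165)<.11)&(P[...,2]>.02)
    m=cv2.erode(m.astype(np.uint8),np.ones((3,3)))>0
    q=P[m]; k=np.ones(len(q),bool)
    for _ in range(8):
        ce=q[k].mean(0); n=np.linalg.svd(q[k]-ce,full_matrices=False)[2][2]; n*=np.sign(n[2]); r=(q-ce)@n; k=abs(r)<max(2*r[k].std(),.001)
    print("plane n",n.round(4),"tilt",np.degrees(np.arccos(n[2])).round(2),"az",np.degrees(np.arctan2(-n[1],-n[0])).round(2),"c",ce.round(4),k.sum(),len(q),r[k].std().round(4))
    return n,ce
E
python3 - <<'E'
from h import *
for i in range(3):
    c=camera("top");brass(c,pts(c))
c=camera("scene");brass(c,pts(c))
o,c,t,w=wrist();brass(c,w)
E
```

```text
plane n [-0.2494  0.0203  0.9682] tilt 14.49 az -4.65 c [0.5103 0.1665 0.0572] 816 937 0.003
plane n [-0.2375  0.0147  0.9713] tilt 13.77 az -3.55 c [0.5097 0.167  0.0571] 880 986 0.0031
plane n [-0.2459  0.0256  0.969 ] tilt 14.31 az -5.94 c [0.5077 0.167  0.0566] 837 946 0.0032h.py:42: RuntimeWarning: Mean of empty slice.
  ce=q[k].mean(0); n=np.linalg.svd(q[k]-ce,full_matrices=False)[2][2]; n*=np.sign(n[2]); r=(q-ce)@n; k=abs(r)<max(2*r[k].std(),.001)
  ret = um.true_divide(
Traceback (most recent call last):
  File "h.py", line 42, in brass
    ce=q[k].mean(0); n=np.linalg.svd(q[k]-ce,full_matrices=False)[2][2]; n*=np.sign(n[2]); r=(q-ce)@n; k=abs(r)<max(2*r[k].std(),.001)
                       ~~~~~~~~~~~~~~~~~~~~~~~~~~~~~~~~~~~~~~~~~~~~~^^^
IndexError: index 2 is out of bounds for axis 0 with size 0
```

Call:
jog_arm([
  [[0,0,0.02],0,0.0],
  [[0,0,0.019],0,0.0],
  [[0,0,0],0,0.0],
  [[-0.004,0,0],0,0.0],
  [[-0.003,0,0],0,0.0],
  [[-0.003,0,0],0,0.0],
  [[-0.003,0,0],0,0.0],
  [[-0.003,0,0],0,0.0],
  [[0,0,0],0,0.0],
  [[0,0,0],0,0.0],
])

```text
time_s: 10.8
ee_pos: [0.46, -0.278, 0.1105]
eef_rot: [3.14, -0.003, -0.002]
force: [3.1, 2.2, 2.9]
grip_width: 0.0241
grip_force: 20.0
```

```bash
python3 -c "
from h import *
gtilt()"
```

```text
t 10.8 ee [ 0.46   -0.278   0.1105] yaw -0.12 flat n [ 0.994 -0.004 -0.113] tilt 6.5 c [ 0.014  0.    -0.025] 2198 3933 z -0.052 0.012 F [3.1 2.2 2.9]
```

Call:
jog_arm([
  [[-0.003,0,0],0,0.0],
  [[-0.003,0,0],0,0.0],
  [[-0.003,0,0],0,0.0],
  [[0,0,0],0,0.0],
  [[0,0,0],0,0.0],
])

```text
time_s: 11.27
ee_pos: [0.4506, -0.278, 0.1095]
eef_rot: [3.141, -0.001, -0.002]
force: [2.3, 1.5, 3.4]
grip_width: 0.0241
grip_force: 20.0
```

```bash
python3 -c "
from h import *
gtilt()"
```

```text
t 11.27 ee [ 0.4506 -0.278   0.1095] yaw -0.12 flat n [ 0.979  0.009 -0.201] tilt 11.62 c [ 0.0168  0.0001 -0.0258] 2473 5126 z -0.053 0.012 F [2.3 1.5 3.4]
```

Call:
jog_arm([
  [[-0.0025,0,0],0,0.0],
  [[-0.0025,0,0],0,0.0],
  [[0,0,0],0,0.0],
  [[0,0,0],0,0.0],
  [[0.002,0,0],0,0.0],
  [[0.002,0,-0.002],0,0.0],
  [[0,0,-0.015],0,0.0],
  [[0,0,-0.03],0,0.0],
  [[0,0,0],0,0.0],
  [[0,0,0],0,0.0],
])

```text
time_s: 12.15
ee_pos: [0.4495, -0.278, 0.1567]
eef_rot: [3.141, -0.001, -0.002]
force: [0.2, -0.7, -2.2]
grip_width: 0.024
grip_force: 20.0
```

```bash
python3 -c "
from h import *
gtilt();gtilt()"
```

```text
t 12.15 ee [ 0.4495 -0.278   0.1567] yaw -0.11 flat n [ 0.967 -0.001 -0.254] tilt 14.73 c [ 0.0182 -0.     -0.0266] 2674 4739 z -0.053 0.01 F [ 0.2 -0.7 -2.2]
t 12.2 ee [ 0.449  -0.2776  0.1555] yaw -0.11 flat n [ 0.968 -0.002 -0.252] tilt 14.57 c [ 0.0182 -0.     -0.0266] 2660 4778 z -0.054 0.01 F [ 0.  -0.1 -2. ]
```

The gauge is now held tilted at 14.6°, against a face at about 14.2°. Next I'll hover over the plaque and measure it from near.

Call:
jog_arm([
  [[0,0,-0.034],0,0.0],
  [[0.0,-0.015,0],0,0.0],
  [[0.004,-0.034,0],0,0.0],
  [[0.004,-0.034,0],0,0.0],
  [[0.004,-0.034,0],0,0.0],
  [[0.004,-0.034,0],0,0.0],
  [[0.004,-0.034,0],0,0.0],
  [[0.004,-0.034,0],0,0.0],
  [[0.004,-0.034,0],0,0.0],
  [[0.004,-0.034,0],0,0.0],
  [[0.004,-0.034,0],0,0.0],
  [[0.001,-0.034,0],0,0.0],
])

```text
time_s: 13.25
ee_pos: [0.4865, 0.079, 0.1889]
eef_rot: [3.141, 0.002, -0.002]
force: [0.1, -0.6, -2.1]
grip_width: 0.0239
grip_force: 20.0
```

Call:
jog_arm([
  [[0,-0.03,0],0,0.0],
  [[0,-0.02,0],0,0.0],
  [[0,-0.01,0],0,0.0],
  [[0,0,0],4.6,0.0],
  [[0,0,0],0,0.0],
  [[0,0,0],0,0.0],
])

```text
time_s: 13.75
ee_pos: [0.4869, 0.1366, 0.1894]
eef_rot: [3.141, 0.001, -0.081]
force: [-0.5, 0.4, -1.4]
grip_width: 0.0237
grip_force: 20.0
```

```bash
python3 - <<'E'
from h import *
o,c,t,w,n,ce=gtilt(); look(c,"ring_mark",w); nv,pc=brass(c,w); save("w3",c["image"])
R=Rn.from_euler("xyz",o["eef_rot"]).as_matrix(); u=np.array([n[2],0,-n[0]]); print("axis world",(R@u).round(4),"angle to normal",np.degrees(np.arccos((R@u)@nv)).round(2))
for k in("top","scene"):
    c=camera(k);P=pts(c);brass(c,P) if k=="top" else 0;look(c,"ring_mark",P)
E
```

```text
t 13.75 ee [0.4869 0.1366 0.1894] yaw -4.63 flat n [ 0.968 -0.008 -0.252] tilt 14.6 c [ 0.0182 -0.0001 -0.0267] 2664 4417 z -0.054 0.01 F [-0.5  0.4 -1.4]
ring_mark call 0.56 (242, 157) [0.527 0.167 0.063]
ring_mark call 0.89 (279, 154) [0.527 0.132 0.064]
plane n [0.7992 0.588  0.1248] tilt 82.83 az -143.66 c [0.5205 0.1605 0.0959] 9901 11704 0.0204
axis world [-0.2503  0.0207  0.9679] angle to normal 93.84
plane n [-0.7201  0.0051  0.6938] tilt 46.07 az -0.41 c [0.4636 0.1858 0.0464] 49 57 0.0023
ring_mark call 0.47 (211, 225) [0.472 0.188 0.047]
ring_mark call 0.27 (346, 202) [ 0.561 -0.249  0.031]
ring_mark call 0.66 (235, 197) [0.499 0.157 0.057]
ring_mark call 0.63 (362, 231) [ 0.543 -0.258  0.038]
ring_mark call 0.61 (183, 175) [0.594 0.449 0.003]
ring_mark call 0.57 (243, 193) [0.523 0.142 0.063]
ring_mark call 0.49 (268, 253) [ 0.351 -0.044  0.018]
```

View pics/w3.png

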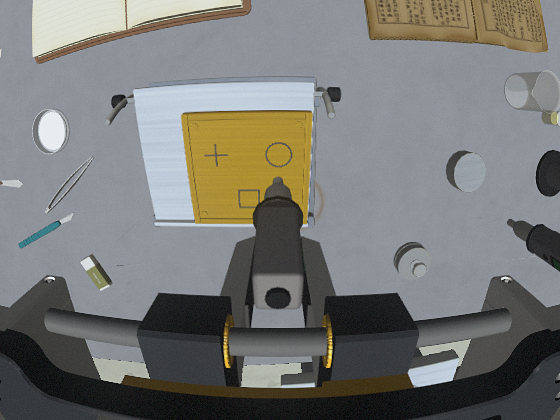

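The wrist view shows the ring at (279,154) straight ahead of the foot tip (278,179), with the cross at (216,155) and the square at (249,198). I'll refit the plane without the gripper's pixels.

```bash
cat > f.py <<'E'
from h import *
def go():
    o,c,t,w,n,ce=gtilt()
    P=w.copy(); P[P[...,2]>.095]=np.nan; nv,pc=brass(c,P)
    d=[k for k in spot_point("ring_mark",c)][:1]; print("net",d)
    g=cv2.cvtColor(c["image"],cv2.COLOR_RGB2GRAY); z=w
    m=(np.hypot(w[...,0]-.527,w[...,1]-.132)<.019)&(abs((w-pc)@nv)<.006)&(g<90)
    q=w[m]
    # circle fit (least squares) on dark pixels
    A=np.c_[2*q[:,:2],np.ones(len(q))]; s=np.linalg.lstsq(A,(q[:,:2]**2).sum(1),rcond=None)[0]; print("ring dark",len(q),"c",s[:2].round(4),"r",np.sqrt(s[2]+s[0]**2+s[1]**2).round(4),"mean",q.mean(0).round(4))
    R=Rn.from_euler("xyz",o["eef_rot"]).as_matrix(); u=np.array([n[2],0,-n[0]]); ur=R@u
    print("axis",ur.round(4),"vs normal deg",np.degrees(np.arccos(ur@nv)).round(2))
    m=(abs(t[...,1])<.006)&(t[...,2]>.03)&(t[...,2]<.075)&(abs(t[...,0]-.03)<.02); q=t[m]; print("lower gauge",len(q),q[np.argsort(q[:,2])][::max(1,len(q)//10)].round(4).tolist())
    # tip from geometry
    gc=np.array([.0078,0,-.020]); tip=o["ee_pos"]+R@(gc-.085*u); print("tip",tip.round(4),"height over plane",((tip-pc)@nv).round(4),"foot proj",(tip-((tip-pc)@nv)*nv).round(4))
go()
E
python3 f.py
```

```text
t 14.2 ee [0.4871 0.137  0.19  ] yaw -4.71 flat n [ 0.967 -0.004 -0.253] tilt 14.66 c [ 0.0182 -0.0001 -0.0268] 2689 4416 z -0.053 0.011 F [ 0.7  0.1 -0.8]
plane n [-0.2481  0.0201  0.9685] tilt 14.41 az -4.63 c [0.5215 0.1673 0.0619] 7645 10382 0.0005
net [{'at': [0.5004, 0.371], 'p': 0.82}]
ring dark 45 c [0.5267 0.1325] r 0.0117 mean [0.5291 0.1323 0.0652]
axis [-0.2523  0.0207  0.9674] vs normal deg 0.36
lower gauge 185 [[0.0297, -0.003, 0.0303], [0.0301, -0.0017, 0.0314], [0.0303, -0.0044, 0.0331], [0.0307, -0.001, 0.0344], [0.0289, 0.0058, 0.0359], [0.0321, -0.0003, 0.0372], [0.0311, 0.0052, 0.0387], [0.0313, 0.0045, 0.0407], [0.031, -0.0004, 0.0547], [0.0304, -0.0026, 0.0575], [0.0312, 0.0026, 0.0607]]
tip [0.5163 0.1346 0.1277] height over plane 0.0644 foot proj [0.5323 0.1333 0.0654]
```

Axis is 0.36° off the normal. The ring centre is (0.527,0.1325). I need about −5 mm in x, then approach along the gauge axis.

Call:
jog_arm([
  [[-0.0048,0.001,0],0,0.0],
  [[0.0037,0,0.014],0,0.0],
  [[0.0037,0,0.014],0,0.0],
  [[0.0037,0,0.014],0,0.0],
  [[0.0025,0,0.0095],0,0.0],
  [[0,0,0],0,0.0],
  [[0,0,0],0,0.0],
  [[0,0,0],0,0.0],
])

```text
time_s: 14.97
ee_pos: [0.496, 0.1355, 0.1392]
eef_rot: [-3.141, -0.001, -0.082]
force: [-0.1, -0.7, -1.7]
grip_width: 0.024
grip_force: 20.0
```

```bash
cat >> f.py <<'E'
o,c,t,w=wrist(); save("w4",cv2.resize(c["image"][110:230,200:360],(800,600),interpolation=cv2.INTER_CUBIC))
E
python3 f.py
```

```text
t 14.97 ee [0.496  0.1355 0.1392] yaw -4.71 flat n [ 0.967 -0.001 -0.256] tilt 14.81 c [ 0.0181  0.     -0.027 ] 2686 4429 z -0.053 0.011 F [-0.1 -0.7 -1.7]
plane n [-0.2473  0.02    0.9687] tilt 14.37 az -4.63 c [0.5246 0.169  0.0626] 9302 12854 0.0005
net [{'at': [0.4968, 0.4219], 'p': 0.76}]
ring dark 60 c [0.5266 0.1325] r 0.0118 mean [0.53   0.1316 0.0656]
axis [-0.2556  0.0208  0.9666] vs normal deg 0.5
lower gauge 528 [[0.0276, -0.0057, 0.0302], [0.0308, -0.0017, 0.0339], [0.0319, -0.0024, 0.0382], [0.0313, 0.0011, 0.0569], [0.0435, 0.0012, 0.0703], [0.0465, 0.005, 0.0712], [0.0472, 0.0027, 0.0718], [0.0423, 0.0059, 0.0725], [0.0374, -0.0028, 0.0732], [0.0389, 0.0043, 0.074], [0.0339, 0.006, 0.0748]]
tip [0.5254 0.1331 0.0771] height over plane 0.0131 foot proj [0.5287 0.1328 0.0644]
```

View pics/w4.png

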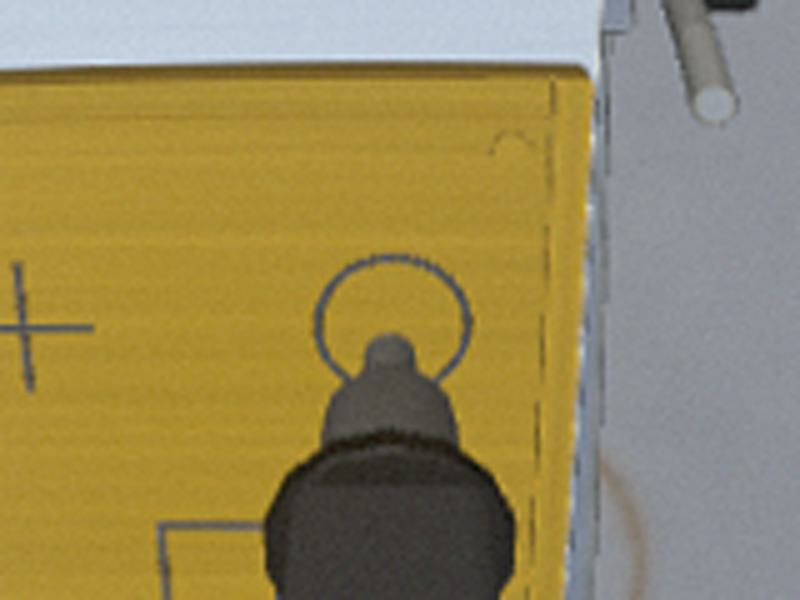

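The foot is centred in the ring's width (ring centre ~(393,322), tip at (388,350)), about 13 mm off the face. Approaching contact.

Call:
jog_arm([
  [[0.0005,0,0.0048],0,0.0],
  [[0.001,0,0.0048],0,0.0],
  [[0,0,0],0,0.0],
  [[0,0,0],0,0.0],
  [[0,0,0],0,0.0],
])

```text
time_s: 15.53
ee_pos: [0.4973, 0.1353, 0.1288]
eef_rot: [3.142, 0.0, -0.082]
force: [-0.9, -0.1, -2.3]
grip_width: 0.0242
grip_force: 20.0
```

Call:
jog_arm([
  [[0.0005,0,0.0019],0,0.0],
  [[0,0,0],0,0.0],
  [[0,0,0],0,0.0],
])

```text
time_s: 15.78
ee_pos: [0.4979, 0.1353, 0.1271]
eef_rot: [-3.142, -0.0, -0.082]
force: [0.9, 0.7, -0.1]
grip_width: 0.0242
grip_force: 20.0
```

Call:
jog_arm([
  [[0.0005,0,0.0019],0,0.0],
  [[0,0,0],0,0.0],
  [[0,0,0],0,0.0],
])

```text
time_s: 16.03
ee_pos: [0.4984, 0.1352, 0.1251]
eef_rot: [-3.141, -0.0, -0.082]
force: [0.1, 0.5, 0.3]
grip_width: 0.0238
grip_force: 20.0
```

```bash
sed -i '/save("w4"/d' f.py; cat >> f.py <<'E'
print("F",np.mean([wrist()[0]["force"] for _ in range(4)],0).round(2))
E
python3 f.py
```

```text
t 16.03 ee [0.4984 0.1352 0.1251] yaw -4.72 flat n [ 0.967  0.004 -0.254] tilt 14.71 c [ 0.0182  0.     -0.0265] 2697 4426 z -0.053 0.011 F [0.1 0.5 0.3]
plane n [-0.2468  0.0197  0.9689] tilt 14.33 az -4.57 c [0.5257 0.1701 0.0629] 9985 13724 0.0005
net [{'at': [0.4938, 0.4264], 'p': 0.81}]
ring dark 90 c [0.5274 0.1324] r 0.0104 mean [0.5303 0.1328 0.0662]
axis [-0.2533  0.0208  0.9672] vs normal deg 0.44
lower gauge 584 [[0.0283, 0.0057, 0.0301], [0.0307, -0.0024, 0.0343], [0.0317, 0.0031, 0.0392], [0.0473, 0.0004, 0.0556], [0.0494, 0.0055, 0.0565], [0.0426, 0.0048, 0.0572], [0.0417, -0.0033, 0.0578], [0.0378, 0.0019, 0.0584], [0.0345, -0.0026, 0.0596], [0.0321, -0.0011, 0.0604], [0.027, -0.0057, 0.0621]]
tip [0.5277 0.1328 0.0629] height over plane -0.0012 foot proj [0.5274 0.1329 0.064 ]
F [0.74 0.24 0.84]
```

Call:
jog_arm([
  [[0.0003,0,0.001],0,0.0],
  [[0,0,0],0,0.0],
  [[0,0,0],0,0.0],
])

```text
time_s: 16.58
ee_pos: [0.4987, 0.1352, 0.1241]
eef_rot: [-3.142, -0.0, -0.082]
force: [0.1, -0.4, 0.0]
grip_width: 0.0239
grip_force: 20.0
```

```bash
python3 - <<'E'
from h import *
f=[];z=[]
for _ in range(14):
    o=get_obs();f.append(o["force"]);z.append(o["ee_pos"]);camera("top")
print(np.mean(f,0).round(2),np.std(f,0).round(2),np.mean(z,0).round(5))
E
python3 f.py | grep -v lower
```

```text
[ 0.44 -0.02  1.29] [0.33 0.45 0.5 ] [0.49862 0.13521 0.12408]
t 17.28 ee [0.4986 0.1352 0.1241] yaw -4.71 flat n [ 0.968 -0.005 -0.252] tilt 14.6 c [ 0.0183 -0.     -0.0264] 2697 4433 z -0.053 0.01 F [-0.2  1.2  1.8]
plane n [-0.2469  0.0198  0.9688] tilt 14.34 az -4.58 c [0.5252 0.1698 0.0627] 9977 13812 0.0005
net [{'at': [0.4998, 0.4295], 'p': 0.83}]
ring dark 91 c [0.5274 0.1327] r 0.0105 mean [0.5304 0.1326 0.0662]
axis [-0.2513  0.0207  0.9677] vs normal deg 0.38
tip [0.5277 0.1328 0.0618] height over plane -0.0023 foot proj [0.5272 0.1329 0.064 ]
F [0.72 0.66 1.05]
```

Call:
jog_arm([
  [[-0.0009,0,-0.0035],0,0.0],
  [[-0.0009,0,-0.0035],0,0.0],
  [[0,0,0],0,0.0],
  [[0,0,0],0,0.0],
  [[0,0,0],0,0.0],
])

```text
time_s: 18.0
ee_pos: [0.4966, 0.1353, 0.1309]
eef_rot: [3.141, 0.0, -0.082]
force: [-0.2, -1.0, -1.3]
grip_width: 0.0237
grip_force: 20.0
```

```bash
cat > a.py <<'E'
from h import *
f=[];z=[]
for _ in range(20):
    o=get_obs();f.append(o["force"]);z.append(o["ee_pos"]);camera("top")
print(np.mean(f,0).round(2),np.std(f,0).round(2),np.mean(z,0).round(5),o["time_s"])
E
python3 a.py
```

```text
[ 0.06 -0.03 -1.16] [0.4  0.55 0.51] [0.49675 0.13533 0.13098] 18.95
```

Call:
jog_arm([
  [[0.0009,0,0.0035],0,0.0],
  [[0.0009,0,0.0035],0,0.0],
  [[0,0,0],0,0.0],
  [[0,0,0],0,0.0],
  [[0,0,0],0,0.0],
])

```text
time_s: 19.42
ee_pos: [0.4987, 0.1352, 0.1242]
eef_rot: [-3.141, -0.0, -0.082]
force: [0.3, -0.1, 1.6]
grip_width: 0.0241
grip_force: 20.0
```

```bash
python3 a.py
```

```text
[0.46 0.37 1.54] [0.44 0.5  0.4 ] [0.49865 0.13521 0.12413] 20.3667
```

Call:
jog_arm([
  [[0.0003,0,0.0012],0,0.0],
  [[0,0,0],0,0.0],
  [[0,0,0],0,0.0],
  [[0,0,0],0,0.0],
])

```text
time_s: 20.75
ee_pos: [0.4989, 0.1352, 0.1229]
eef_rot: [-3.142, -0.0, -0.082]
force: [0.4, 0.8, 1.9]
grip_width: 0.0239
grip_force: 20.0
```

```bash
python3 a.py; python3 f.py | grep -v lower; python3 - <<'E'
from h import *
o,c,t,w=wrist(); save("w5",cv2.resize(c["image"][110:230,200:360],(800,600),interpolation=cv2.INTER_CUBIC))
E
```

```text
[0.8  0.53 2.28] [0.51 0.32 0.42] [0.4989  0.13517 0.12287] 21.7
t 21.75 ee [0.4989 0.1352 0.1229] yaw -4.71 flat n [ 0.967  0.002 -0.254] tilt 14.73 c [ 0.0182  0.     -0.0267] 2719 4420 z -0.053 0.012 F [ 1.8 -0.5  2.1]
plane n [-0.2471  0.0202  0.9688] tilt 14.36 az -4.66 c [0.526  0.1701 0.063 ] 10100 13893 0.0005
net [{'at': [0.497, 0.4326], 'p': 0.74}]
ring dark 88 c [0.5273 0.1325] r 0.0107 mean [0.5308 0.132  0.0661]
axis [-0.2534  0.0209  0.9671] vs normal deg 0.39
tip [0.5282 0.1328 0.0607] height over plane -0.0035 foot proj [0.5273 0.1328 0.0641]
F [0.93 0.37 2.36]
```

View pics/w5.png

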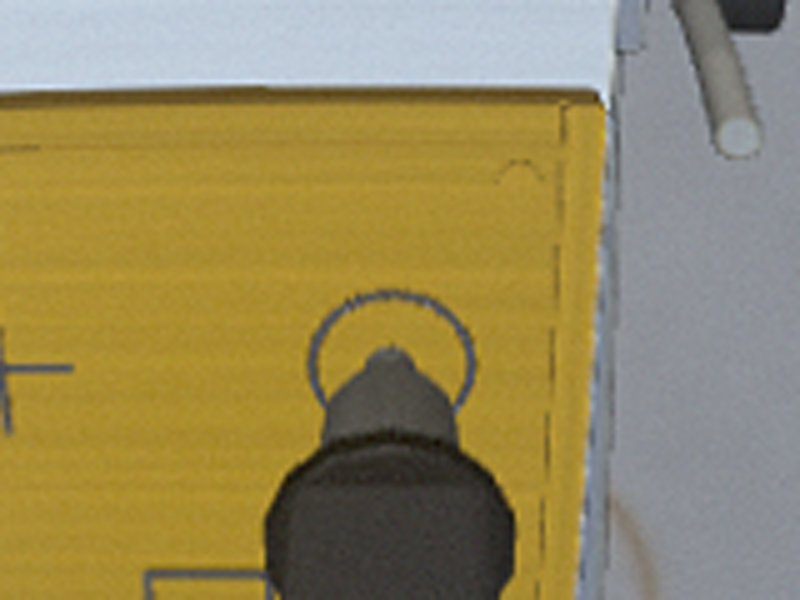

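The foot is inside the ring: ring centre is about (392,362), foot end about (390,370). Axial force is about 3.1 N, so it is roughly half way in. The axis is 0.4° off square.

```bash
python3 -c "
from station import *
print(hand_in())"
```

```text
the job is handed in; nothing more can be done
None
```

I zeroed the gauge upright on the steel disc, then handed it in held inside the plaque's ring mark, measured about 0.4° off square, with the foot pressed about half way in (about 3 N); the hand-in returned no verdict.

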